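Clear the finished forming stand and zero its stroke counter

TASK

On one of the three forming stands the brass piece has been raised to a full, tall cup; the other two still hold unfinished work (a flat blank and a shallow dome). Take the finished cup and set it down gently, mouth down as it stands, on the floor of the free bay of the wooden parts tray, and turn the stroke counter of the stand it came from anticlockwise until its pointer is fully back against the zero stop. Leave the other two stands' pieces and counter readings, the cup already in the tray and everything else on the bench as they are.

Things in the scene. Friction and masses are not known exactly. Their poses are not given: they have to be found in the camera images.
- nest_a (a point): Floor centre of the nest of fixed stand_a (three are alike), 12 mm above the table, in a round rim 3 mm high, 48 mm inside, 55 mm outside. Axes: the stand's. From here, mm: steel plate x -48 to 48, y -125 to 45; counter knob axis at (0, -85); guide column, 16 diameter, at (62, -36), top 96 above the table, with a collar of 24 diameter at its top
- counter_a (a joint): Stroke counter reading of stand_a: angle of its bar knob, rad. 0 = pointer against the zero stop, pointing along the stand's +x (stop pin there); grows clockwise seen from above, to 2.6. Stays where it is left; anticlockwise goes back to zero. A little stiff (0.03 N m)
- grip_a (a point): Knob axis of stand_a, half way up the bar grip, 53 mm above the table. Bar 38 mm long, 11 mm thick, 22 mm tall, over a skirt disc of 40 mm diameter (top 42 mm above the table), on a 64 x 64 mm housing (top 36 mm). x axis: along the bar to the pointer; turns with the knob
- pointer_a (a point): Tip of the pointer of the knob of stand_a, 27 mm from the knob's axis
- nest_b (a point): Floor centre of the nest of fixed stand_b (three are alike), 12 mm above the table, in a round rim 3 mm high, 48 mm inside, 55 mm outside. Axes: the stand's. From here, mm: steel plate x -48 to 48, y -125 to 45; counter knob axis at (0, -85); guide column, 16 diameter, at (62, -36), top 96 above the table, with a collar of 24 diameter at its top
- counter_b (a joint): Stroke counter reading of stand_b: angle of its bar knob, rad. 0 = pointer against the zero stop, pointing along the stand's +x (stop pin there); grows clockwise seen from above, to 2.6. Stays where it is left; anticlockwise goes back to zero. A little stiff (0.03 N m)
- grip_b (a point): Knob axis of stand_b, half way up the bar grip, 53 mm above the table. Bar 38 mm long, 11 mm thick, 22 mm tall, over a skirt disc of 40 mm diameter (top 42 mm above the table), on a 64 x 64 mm housing (top 36 mm). x axis: along the bar to the pointer; turns with the knob
- pointer_b (a point): Tip of the pointer of the knob of stand_b, 27 mm from the knob's axis
- nest_c (a point): Floor centre of the nest of fixed stand_c (three are alike), 12 mm above the table, in a round rim 3 mm high, 48 mm inside, 55 mm outside. Axes: the stand's. From here, mm: steel plate x -48 to 48, y -125 to 45; counter knob axis at (0, -85); guide column, 16 diameter, at (62, -36), top 96 above the table, with a collar of 24 diameter at its top
- counter_c (a joint): Stroke counter reading of stand_c: angle of its bar knob, rad. 0 = pointer against the zero stop, pointing along the stand's +x (stop pin there); grows clockwise seen from above, to 2.6. Stays where it is left; anticlockwise goes back to zero. A little stiff (0.03 N m)
- grip_c (a point): Knob axis of stand_c, half way up the bar grip, 53 mm above the table. Bar 38 mm long, 11 mm thick, 22 mm tall, over a skirt disc of 40 mm diameter (top 42 mm above the table), on a 64 x 64 mm housing (top 36 mm). x axis: along the bar to the pointer; turns with the knob
- pointer_c (a point): Tip of the pointer of the knob of stand_c, 27 mm from the knob's axis
- cup: The finished brass cup, standing mouth down in the nest of one of the stands (a different one each time). Origin: centre of its mouth (underside); z up the cup. 44 mm diameter, 38 mm tall: straight sides to 24 mm, then a domed crown. About 120 g
- half: Half-formed brass piece, a shallow dome 44 mm in diameter and 11.5 mm tall, in the nest of another stand. Origin: centre of its underside
- flat: Flat brass blank, a disc 44 mm in diameter and 4 mm thick, in the nest of the remaining stand. Origin: centre of its underside
- bay_1 (a point): Floor centre of bay 1 of the fixed wooden parts tray, 4 mm above the table; axes as the tray. The bay is 122 mm along x by 94 mm along y, walls 18 mm high, 4 mm thick; the bays lie side by side along y, 98 mm apart (bay_1 to +y). One of them, not always the same, is taken by old_cup; the free one has only paper on its floor
- bay_2 (a point): Floor centre of bay 2 of the fixed wooden parts tray, 4 mm above the table; axes as the tray. The bay is 122 mm along x by 94 mm along y, walls 18 mm high, 4 mm thick; the bays lie side by side along y, 98 mm apart (bay_1 to +y). One of them, not always the same, is taken by old_cup; the free one has only paper on its floor
- old_cup: A brass cup finished earlier, the same as cup, standing mouth down in one of the tray's two bays. Origin: centre of its mouth (underside); z up the cup. 44 mm diameter, 38 mm tall: straight sides to 24 mm, then a domed crown
- punch: Bystander. Steel punch standing upright, 26 mm at its widest, 73 mm tall. Origin: centre of its underside
- jar: Bystander. Small closed amber glass jar, 42 mm diameter, 50 mm tall. Origin: centre of its underside
- hammer: Bystander. Hammer lying on the table, 200 mm long along its x. Origin: centre of its underside as it lies
- bench_pin: Bystander. Loose wooden bench pin, about 83 x 42 x 20 mm with two prongs to -x. Origin: centre of its underside
- calliper: Bystander. Steel calliper lying flat, 150 mm long along x, 9 mm thick. Origin: centre of its underside
- tin: Bystander. Open green tin of files, 72 mm diameter, 95 mm tall, files to about 150 mm. Origin: centre of its underside
Not all that is in view belongs to the job. Leave any black look-alike of the cup alone.

How it is judged:
At the end, for the whole second after the job is handed in: Cup at rest in the free bay, mouth down (0.1 rad), origin below 8 mm and within 50 mm of the bay centre; its stand's counter under 0.08 rad; half and flat moved under 6 mm, their stands' pointer tips under 4 mm; old_cup upright, moved under 15 mm ((horizontal distance between cup and bay_1 below 0.05 m or horizontal distance between cup and bay_2 below 0.05 m) and height (world z) of cup between 0.001 and 0.008 m and angle between each of cup, old_cup's own z axis and vertical below 0.1 rad and linear speed of cup below 0.01 m/s and distance of old_cup from where it was at the start of the episode below 0.015 m and distance of each of half, flat from where it was at the start of the episode below 0.006 m and ((distance between any of half, flat and nest_a below 0.008 m and distance of pointer_a from where it was at the start of the episode below 0.004 m) or (not (distance between any of half, flat and nest_a below 0.008 m) and value of joint counter_a below 0.08 rad)) and ((distance between any of half, flat and nest_b below 0.008 m and distance of pointer_b from where it was at the start of the episode below 0.004 m) or (not (distance between any of half, flat and nest_b below 0.008 m) and value of joint counter_b below 0.08 rad)) and ((distance between any of half, flat and nest_c below 0.008 m and distance of pointer_c from where it was at the start of the episode below 0.004 m) or (not (distance between any of half, flat and nest_c below 0.008 m) and value of joint counter_c below 0.08 rad))); the robot touches nothing.
It fails at once if a bystander was knocked or shifted by more than 25 mm (distance of any of punch, jar, hammer, bench_pin, calliper, tin from where it was at the start of the episode above 0.025 m).
It fails at once if the finished cup was dropped: falling free of the fingers, faster than a 20 mm drop (contact force between cup and the fingers below 0.05 N and linear speed of cup above 0.63 m/s).
It also fails if it takes over 67 s, if anything falls off the work surface, if the arm or the gripper's body presses on something with over 40 N, if the wrist force passes 120 N, or if a joint passes its speed limit or range.

ROBOT

A 6-joint arm with a two-finger parallel gripper is mounted at the origin on the work surface. World frame = base frame: x ahead of the robot, y to its left, z up, the work surface at z = 0. Lengths are in m, angles in rad, forces in N, time in s.
With the tool pointing down it reaches from about 0.25 to 0.725 m from the base axis. Payload 9.7 kg.
Tool frame: the origin (TCP) lies at the very end of the fingers, on their centre line; the grasp point (between the pads) lies 19 mm behind it; x points along the fingers, y is the direction in which the jaws open and shut, and the axes are right-handed (so a half turn about x gives the same grasp; the last joint's range is limited). The gripper opens to 85 mm and grips with 20 to 120 N. Pads are 22 mm wide; open, the fingers measure 114 mm over their backs; the gripper's body (76 mm by 85 mm) begins 54 mm behind the grasp point. The pads swing forward as they close: fully open they stand 13 mm farther back than shut.
Start: joints at [-1.166, 0.087, 0.176, 1.66, 0, 1.571], TCP at [0.217, -0.506, 0.231] pointing down, gripper open.
Joint ranges: [-3.13, 3.13], [-0.85, 1.81], [-1.15, 1.24], [-2.2, 2.28], [-1.44, 1.52], [-3.14, 3.14]. Speed limits (rad/s): [2.22, 2.22, 2.57, 3.14, 3.14, 3.14].

INTERFACE

Orientations are given as [roll, pitch, yaw] about the fixed x, y, z axes, in that order (R = Rz(yaw) Ry(pitch) Rx(roll)).
In Python, from station import env gives the robot as it stands. Calls block until the motion is done:
- env.goto(position, orientation): joint-space move of the TCP to a pose.
- env.servo_line(position, rot=None, v=0.15, force_limit=None): straight line of the TCP; rot=None keeps the orientation; v is the mean speed in m/s. With force_limit (N) it stops when the force on the tool has changed by that much, and returns True; else False.
- env.move_joints(angles): joint-space move.
- env.release() and env.grab(strength=None): open the fingers fully, or close them until they stop; strength is the grip in N (None keeps the last).
- env.hold(seconds).
- env.inverse_kinematics(position, orientation): joint angles nearest the present ones, or None.
- env.state(): the state.
- env.grab_frame(name): name is "side" or "top"; returns (picture, depth): 480x640x3 uint8, red, green, blue; 480x640 float32, m along the optical axis (not along the pixel's ray), 0 where there is no reading.
- env.camera_info(name): a dict with "fx", "fy", "cx", "cy" (pixels), "camera_from_world" (4x4, takes a point from world to camera coordinates). Camera axes: x right, y up, looking along -z (the intrinsics and any distortion apply to the point x, -y, -z); pixel columns grow to the right and rows downward; lengths in m; the calibration is good to about 2 mm. A picture is of the moment at which its call begins. camera_info takes no time and is no camera call.
A pose or a line that the arm cannot do raises env.Unreachable and nothing moves.
- env.sign_off(): hands the job in, once; it reports no verdict.
The state is a dict: "time": time; "joint_pos": joint angles; "dq": joint speeds; "tau": joint torques, N m; "tool_pos": TCP position; "orientation": TCP orientation; "force": force on the tool from outside, world axes, zero at the start; "moment": the same for the moment, N m; "opening": opening from 0.0 (shut) to 1.0 (fully open).
Only numpy, scipy, OpenCV 4.12 (cv2) and the standard library are available. Lean on these libraries where they do the work, as an engineer would, in place of code of your own. Each camera call takes 0.05 s, during which the arm holds its last target.

## Working session

There is one attempt and no reset: what is moved stays moved. The work goes in short steps, each a Python script; the robot and the scene stay as the last script left them, time stands still between calls to the robot, and variables do not carry over. Pictures are saved under pics/ and viewed, and the job is handed in when it is done.

```bash
mkdir -p pics; python3 - <<'E'
from station import env
import cv2,numpy as np
for n in("top","side"):
    p,d=env.grab_frame(n); cv2.imwrite(f"pics/{n}0.png",p[:,:,::-1]); np.savez(f"{n}0.npz",p=p,d=d)
    i=env.camera_info(n); print(n,i)
print(env.state()['time'])
E
```

```text
top {'fx': 442.9113705696558, 'fy': 442.9113705696558, 'cx': 315.62298870785446, 'cy': 234.01459302315192, 'camera_from_world': array([[-0.0243148 , -0.99943104,  0.02337501,  0.01146648],
       [ 0.98206875, -0.01950683,  0.18751123, -0.52625537],
       [-0.18694857,  0.02751517,  0.98198429, -0.76038818],
       [ 0.        ,  0.        ,  0.        ,  1.        ]])}
side {'fx': 468.9910553394993, 'fy': 468.9910553394993, 'cx': 317.15964004889554, 'cy': 238.65957757962155, 'camera_from_world': array([[ 0.99339038, -0.11310822, -0.01954677, -0.51282406],
       [ 0.08810948,  0.64225176,  0.76141276, -0.09308806],
       [-0.07356809, -0.75810237,  0.64797263, -0.9680566 ],
       [ 0.        ,  0.        ,  0.        ,  1.        ]])}
0.1
```

View pics/top0.png

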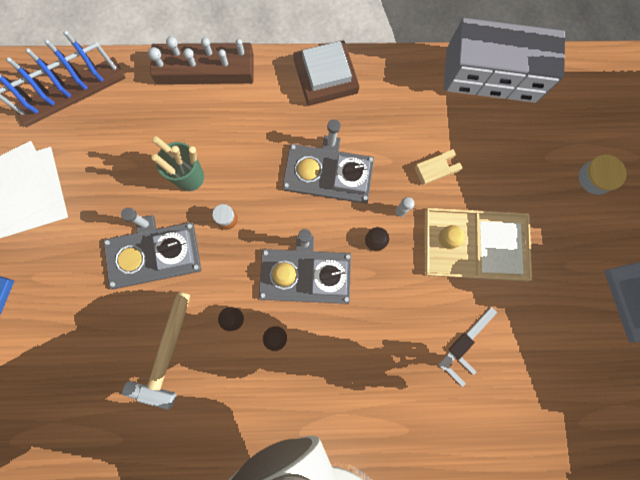

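View pics/side0.png

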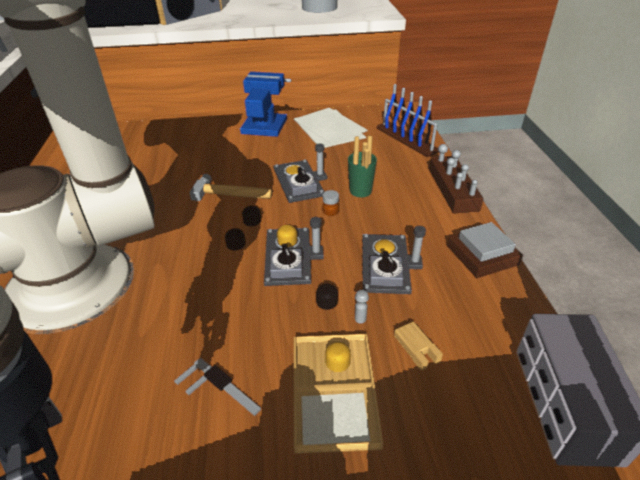

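Three candidate brass pieces sit on stands in the top view: (130,259), which looks flat, (308,168), which looks like a dome, and (285,274), which looks tall. The side view agrees, with the tall cup at (288,233). I'll check heights by depth and enlarge the crops.

```bash
cat > h.py <<'E'
import cv2,numpy as np
from station import env
I={n:env.camera_info(n) for n in("top","side")}
def ray(n,u,v):
    i=I[n];M=i["camera_from_world"];R=M[:3,:3];t=M[:3,3]
    d=np.array([(u-i["cx"])/i["fx"],-(v-i["cy"])/i["fy"],-1.]);return -R.T@t,R.T@d
def onz(n,u,v,z):
    c,d=ray(n,u,v);return c+d*(z-c[2])/d[2]
def cloud(n,D):
    i=I[n];M=i["camera_from_world"];v,u=np.mgrid[:480,:640]
    P=np.stack([(u-i["cx"])/i["fx"]*D,-(v-i["cy"])/i["fy"]*D,-D],-1)
    return (P-M[:3,3])@M[:3,:3]
def proj(n,p):
    i=I[n];q=i["camera_from_world"]@np.append(p,1);return i["cx"]-i["fx"]*q[0]/q[2],i["cy"]+i["fy"]*q[1]/q[2]
E
python3 - <<'E'
from h import *
f=np.load("top0.npz");p,d=f["p"],f["d"];C=cloud("top",d)
hsv=cv2.cvtColor(p,cv2.COLOR_RGB2HSV)
for nm,(u,v) in dict(flat=(130,259),dome=(308,168),tall=(285,274),old=(454,236)).items():
    w=C[v-12:v+13,u-12:u+13].reshape(-1,3);h=hsv[v-12:v+13,u-12:u+13].reshape(-1,3)
    print(nm,hsv[v,u],"max z %.4f"%np.percentile(w[:,2],98),C[v,u].round(4))
for k,(u,v) in enumerate([(350,172),(172,247),(332,276),(502,245)]):print(u,v,C[v,u].round(3))
crops=[cv2.resize(p[v-45:v+45,u-60:u+60],(400,300),interpolation=cv2.INTER_CUBIC) for u,v in((308,274),(150,255),(328,172),(478,243))]
cv2.imwrite("pics/crop1.png",np.vstack([np.hstack(crops[:2]),np.hstack(crops[2:])])[:,:,::-1])
E
```

```text
flat [ 22 129 235] max z 0.0176 [0.4924 0.3474 0.0142]
dome [ 24 127 241] max z 0.0240 [0.6621 0.0107 0.0239]
tall [ 23 125 243] max z 0.0495 [0.4545 0.0566 0.0485]
old [ 23 128 238] max z 0.0415 [ 0.5194 -0.2583  0.0397]
350 172 [ 0.641 -0.067  0.058]
172 247 [0.506 0.256 0.061]
332 276 [ 0.448 -0.027  0.062]
502 245 [ 0.506 -0.364  0.002]
```

View pics/crop1.png

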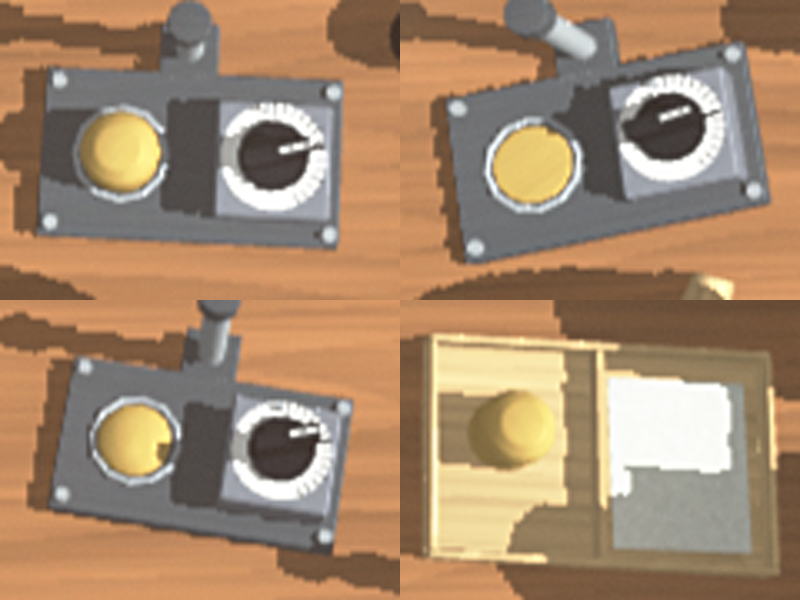

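Confirmed: (285,274) is the finished cup. Its top is at 0.0495 m, which matches 12+38 mm. The dome's top is at 0.024, the flat blank is at about 0.016, and the left bay (454,236) holds the old cup. The free bay is the right one, with paper at (502,245). Next I'll measure the cup, knob, stand yaw and bay.

```bash
python3 - <<'E'
from h import *
for n,(u0,v0) in dict(top=(285,274),side=(288,235)).items():
    f=np.load(n+"0.npz");p,d=f["p"],f["d"];C=cloud(n,d)
    hsv=cv2.cvtColor(p,cv2.COLOR_RGB2HSV)
    m=cv2.inRange(hsv,(17,80,60),(32,255,255));
    k,l,s,c=cv2.connectedComponentsWithStats(m);i=l[v0,u0]
    W=C[l==i];print(n,"cup px",s[i],c[i].round(1),"zmax",W[:,2].max())
    for z0 in(.040,.045):
        q=W[W[:,2]>z0];print(z0,len(q),q.mean(0).round(4),q.min(0).round(4),q.max(0).round(4))
    A=np.c_[2*W[W[:,2]>.037],np.ones((W[:,2]>.037).sum())];b=(W[W[:,2]>.037]**2).sum(1)
    x=np.linalg.lstsq(A,b,rcond=None)[0];print("sphere",x[:3].round(4),np.sqrt(x[3]+x[:3]@x[:3]).round(4))
f=np.load("top0.npz");p,d=f["p"],f["d"];C=cloud("top",d)
# screws
for x,y in((60,79),(333,92),(49,221),(330,235)):
    u,v=248+x/3.3333,229+y/3.3333
    g=cv2.cvtColor(p,cv2.COLOR_RGB2GRAY).astype(float);iu,iv=int(round(u)),int(round(v));w=g[iv-4:iv+5,iu-4:iu+5];w=np.clip(w-130,0,None)
    yy,xx=np.mgrid[-4:5,-4:5];uu,vv=iu+(w*xx).sum()/w.sum(),iv+(w*yy).sum()/w.sum()
    print("screw",uu.round(1),vv.round(1),C[iv,iu].round(4),onz("top",uu,vv,.013).round(4))
# plate box
m=((C[...,2]>.009)&(C[...,2]<.0135)).astype(np.uint8)
for n,(u,v) in dict(A=(272,252),).items():
    k,l=cv2.connectedComponents(m);i=l[292,300] or l[293,280];W=C[l==i][:,:2].astype(np.float32)
    print("plate",len(W),cv2.minAreaRect(W*1000))
# knob
m=((C[...,2]>.046)&(C[...,2]<.068));m[:,:305]=0;m[:,356:]=0;m[:250]=0;m[300:]=0
W=C[m];print("bar",len(W),W.mean(0).round(4),cv2.minAreaRect((W[:,:2]*1000).astype(np.float32)))
# tray top walls
m=((C[...,2]>.017)&(C[...,2]<.025));m[:,:415]=0;m[:,545:]=0;m[:195]=0;m[290:]=0
W=C[m];print("tray",len(W),cv2.minAreaRect((W[:,:2]*1000).astype(np.float32)))
cv2.imwrite("pics/knob.png",cv2.resize(p[250:302,300:362],(744,600*52*12//600//1),interpolation=cv2.INTER_CUBIC)[:600,:,::-1])
ps=np.load("side0.npz")["p"];cv2.imwrite("pics/knobs.png",cv2.resize(ps[215:290,255:330],(600,600),interpolation=cv2.INTER_CUBIC)[:,:,::-1])
E
```

```text
top cup px [272 263  25  24 461] [283.8 274.2] zmax 0.8451000098955204
0.04 371 [0.4545 0.0597 0.0518] [0.3749 0.0221 0.04  ] [0.4752 0.0787 0.8451]
0.045 216 [0.4552 0.0594 0.0581] [0.3749 0.0221 0.045 ] [0.4731 0.0765 0.8451]
sphere [0.439  0.0592 0.4471] 0.4031
side cup px [276 225  22  22 379] [286.8 235.2] zmax 0.6881285597509718
0.04 197 [0.4563 0.0471 0.0508] [ 0.4358 -0.7321  0.0402] [0.4774 0.0726 0.6881]
0.045 145 [0.4574 0.0466 0.0537] [ 0.4403 -0.7321  0.045 ] [0.4753 0.0726 0.6881]
sphere [ 0.4543 -0.0386  0.7243] 0.6842
screw 265.4 252.5 [0.4979 0.0932 0.0181] [0.4997 0.0947 0.013 ]
screw 348.6 256.7 [ 0.4874 -0.0613  0.0157] [ 0.4883 -0.0628  0.013 ]
screw 262.6 295.0 [0.4199 0.0995 0.0125] [0.4199 0.1002 0.013 ]
screw 347.7 299.4 [ 0.407  -0.0564  0.0152] [ 0.4081 -0.058   0.013 ]
plate 2545 ((467.513671875, 20.038055419921875), (169.7706298828125, 124.02645874023438), 85.88458251953125)
bar 145 [ 0.4499 -0.0237  0.0612] ((450.4482727050781, -24.05508804321289), (11.125059127807617, 37.97298049926758), 10.294792175292969)
tray 280 ((507.0770263671875, -311.8652038574219), (198.6617889404297, 129.49359130859375), 85.6353530883789)
```

View pics/knob.png

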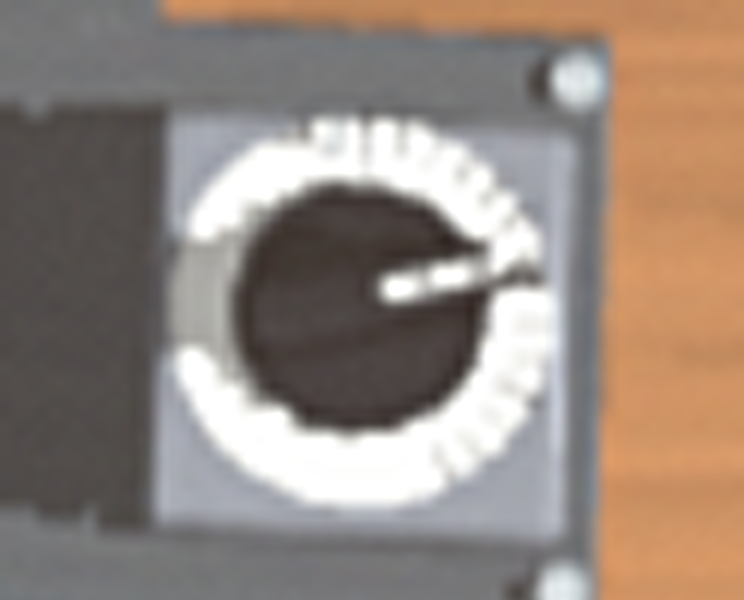

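View pics/knobs.png

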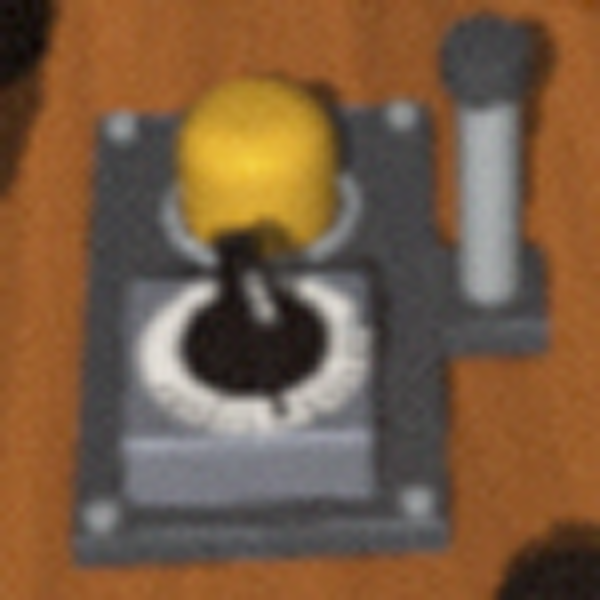

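```bash
cat >> h.py <<'E'
CUP=np.array([.4563,.0588]);KNOB=np.array([.4505,-.0248]);TH=np.radians(-4.2);BAR=np.radians(-79.7);BAY=np.array([.5033,-.3607])
def ori(y):return [0,np.pi/2,y]
E
python3 - <<'E'
from h import *
s=env.state();print(s["orientation"],s["joint_pos"],s["opening"])
def t(nm,xy,z,y):
    q=env.inverse_kinematics([*xy,z],ori(y));print(nm,round(np.degrees(y),1),None if q is None else np.round(q,3))
for y in(-64,116):
    y=np.radians(y)
    t("cup hi",CUP,.15,y);t("cup lo",CUP,.018,y);t("bay hi",BAY,.15,y);t("bay lo",BAY,.010,y)
for o in(0,np.pi):
    t("k0",KNOB,.046,BAR+o);t("k1",KNOB,.046,TH+o)
f=np.load("top0.npz")
E
```

```text
[-1.57513894  1.56961044  1.97127092] [-1.16597148e+00  8.74048060e-02  1.75222453e-01  1.65979985e+00
  5.15888600e-06  1.57080397e+00] 1.001791532746623
cup hi -64.0 [ 0.128 -0.143 -0.206  1.508  0.     1.245]
cup lo -64.0 [ 0.128 -0.103 -0.427  1.248  0.     1.245]
bay hi -64.0 [-0.622  0.239  0.19   1.523  0.     0.495]
bay lo -64.0 [-0.622  0.276 -0.036  1.259  0.     0.495]
cup hi 116.0 [ 0.128 -0.143 -0.206  1.508  0.    -1.896]
cup lo 116.0 [ 0.128 -0.103 -0.427  1.248  0.    -1.896]
bay hi 116.0 [-0.622  0.239  0.19   1.523  0.    -2.646]
bay lo 116.0 [-0.622  0.276 -0.036  1.259  0.    -2.646]
k0 -79.7 [-0.055 -0.141 -0.405  1.307  0.     1.336]
k1 -4.2 [-0.055 -0.141 -0.405  1.307  0.     0.018]
k0 100.3 [-0.055 -0.141 -0.405  1.307  0.    -1.806]
k1 175.8 [-0.055 -0.141 -0.405  1.307  0.    -3.123]
```

```bash
python3 - <<'E'
from h import *
y=np.radians(-64)
env.goto([*CUP,.17],ori(y))
print(env.servo_line([*CUP,.075],v=.1))
hit=env.servo_line([*CUP,.0185],v=.05,force_limit=6)
s=env.state();print(hit,s["time"],s["tool_pos"],s["force"])
if not hit:
    env.grab(30);s=env.state();print(s["opening"],s["force"],s["tool_pos"])
for n in("top","side"):
    p,d=env.grab_frame(n); cv2.imwrite(f"pics/{n}1.png",p[180:330,200:400].repeat(4,0).repeat(4,1)[:,:,::-1])
E
```

```text
False
False 4.6833 [0.45657003 0.05882075 0.01887152] [-0.50341798  0.69847213 -0.53763001]
0.500220074188287 [-2.26821844 -0.38076469  4.14033624] [0.45648151 0.05881246 0.01890827]
```

View pics/side1.png

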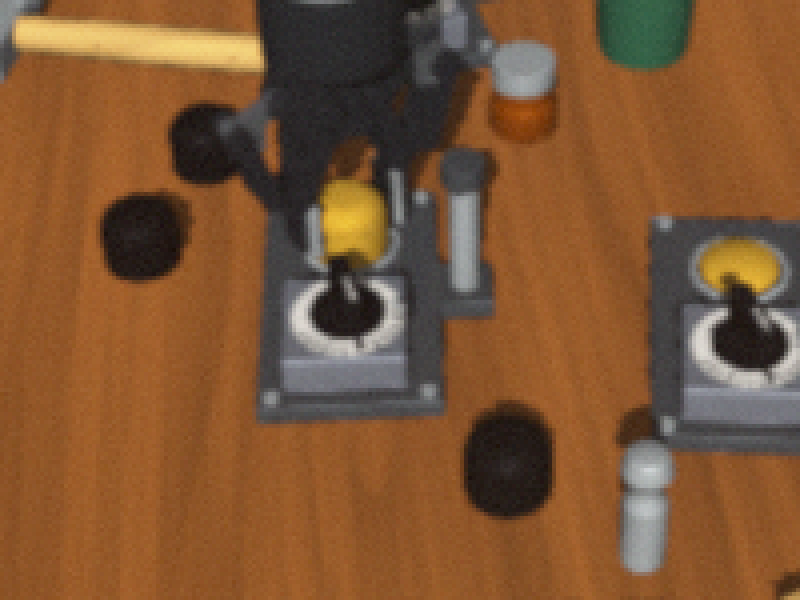

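The side view shows the cup held between both pads at (350,222) in the enlarged crop, and the opening of 0.50 fits a 44 mm diameter. Now I'll lift it and place it.

```bash
python3 - <<'E'
from h import *
y=np.radians(-64)
env.servo_line([*CUP,.16],v=.12)
print(env.state()["opening"])
env.goto([*BAY,.16],ori(y))
env.servo_line([*BAY,.045],v=.12)
env.hold(.2)
p,d=env.grab_frame("side"); cv2.imwrite("pics/side2.png",cv2.resize(p[300:460,240:440],(750,600))[:,:,::-1])
hit=env.servo_line([*BAY,.0112],v=.03,force_limit=4)
s=env.state();print(hit,s["time"],s["tool_pos"],s["force"],s["opening"])
E
```

```text
0.5001283129492428
False 10.7833 [ 0.5034186  -0.36079428  0.01143795] [-0.46004126  0.21139538 -1.33913725] 0.502123610031723
```

View pics/side2.png

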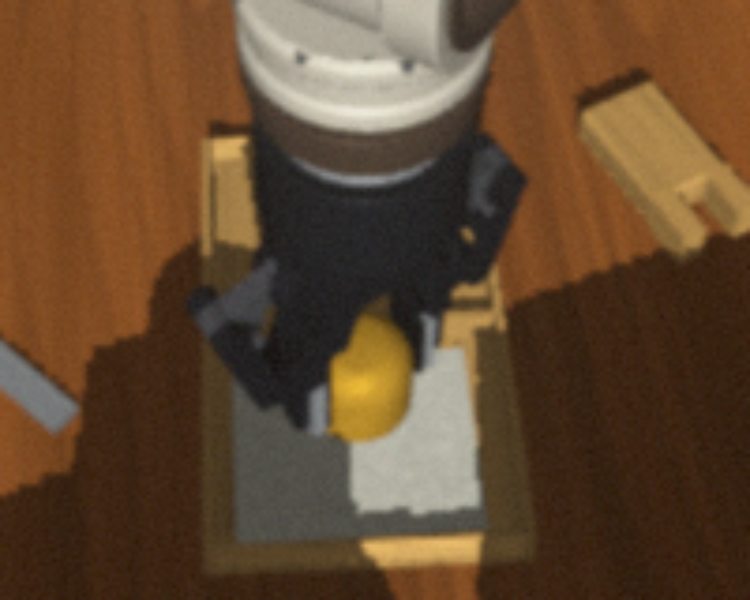

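The cup is upright over the free bay, at (370,375) in the crop. I'll lower it to contact, release, retreat and check.

```bash
python3 - <<'E'
from h import *
s=env.state();print(s["force"])
hit=env.servo_line([*BAY,.0085],v=.01,force_limit=3)
s=env.state();print(hit,s["tool_pos"],s["force"])
env.release();env.hold(.2)
print(env.state()["force"])
env.servo_line([*BAY,.10],v=.08)
env.goto([*KNOB,.13],ori(BAR))
s=env.state();print(s["time"],s["tool_pos"])
for n in("top","side"):
    p,d=env.grab_frame(n); np.savez(f"{n}3.npz",p=p,d=d);cv2.imwrite(f"pics/{n}3.png",p[:,:,::-1])
E
```

```text
[-0.46004126  0.21139538 -1.33913725]
True [ 0.50354072 -0.36085944  0.01100195] [-0.78953058  0.80190833  5.41685776]
[-0.63218805 -0.5491138  -0.42179189]
14.2583 [ 0.45080703 -0.02527848  0.12993976]
```

View pics/top3.png

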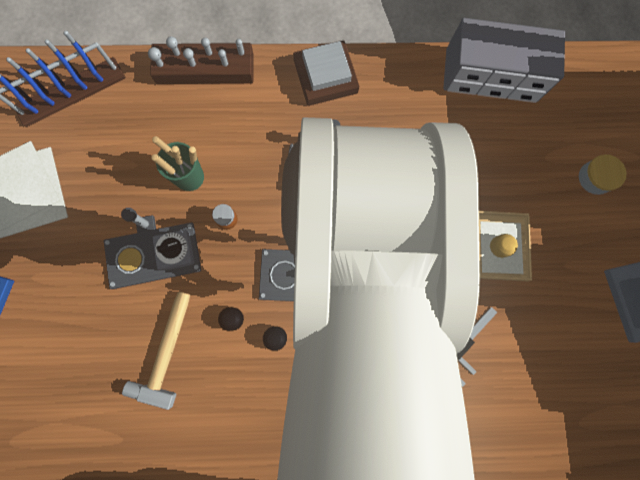

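View pics/side3.png

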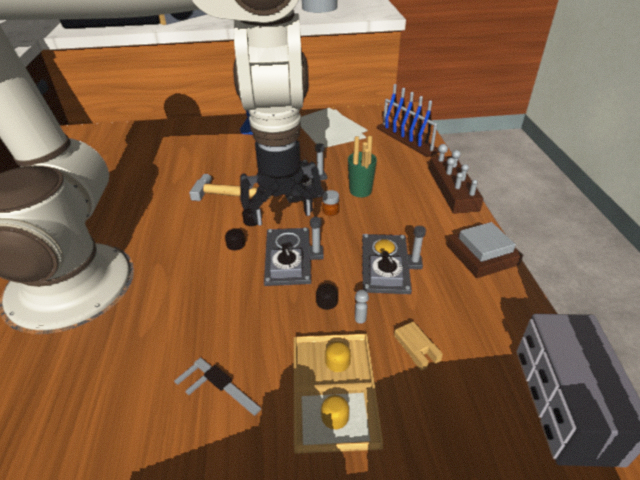

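The cup stands upright in the free bay at (335,412) in the side view, beside the old cup at (338,355), and the nest is empty. Now I'll grip the knob and turn it.

```bash
python3 - <<'E'
from h import *
hit=env.servo_line([*KNOB,.047],v=.06,force_limit=6)
s=env.state();print(hit,s["time"],s["tool_pos"],s["force"])
if hit: raise SystemExit
env.grab(25);s=env.state();print("op",s["opening"],s["force"],s["moment"])
if s["opening"]<.05: raise SystemExit
q0=np.array(s["joint_pos"]);print(q0.round(3))
for a in(20,40,58,66,71,74,76,78,80):
    q=q0.copy();q[5]-=np.radians(a);env.move_joints(q)
    s=env.state();print(a,s["orientation"].round(3) if hasattr(s["orientation"],"round") else s["orientation"],np.round(s["force"],1),np.round(s["moment"],2),round(s["tau"][5],2),round(s["opening"],3))
    if abs(s["moment"][2])>.8: print("stop");break
print(s["time"])
E
```

```text
False 15.8917 [ 0.45077038 -0.02481052  0.04741078] [0.64437426 0.94706162 0.03635543]
op 0.12078994147643393 [ 3.98874285  0.28710102 -0.05265489] [ 0.10756625 -0.73715874 -0.04239138]
[-0.055 -0.142 -0.403  1.308  0.     1.336]
20 [1.163 1.569 0.117] [ 5.   1.6 -1.7] [ 0.15 -0.83  0.02] -0.44 0.117
40 [0.971 1.569 0.275] [ 5.3  3.3 -3.4] [ 0.36 -1.1   0.08] -0.24 0.12
58 [0.751 1.568 0.37 ] [ 6.4  2.8 -4.6] [ 0.56 -1.31 -0.02] -0.26 0.118
66 [0.693 1.568 0.452] [ 6.1  4.9 -3.8] [ 0.64 -1.34  0.03] -0.46 0.115
71 [0.624 1.568 0.47 ] [ 7.6  4.5 -4.2] [ 0.75 -1.34 -0.02] -0.31 0.124
74 [0.608 1.568 0.506] [ 7.2  4.7 -3.6] [ 0.8  -1.33  0.01] -0.17 0.117
76 [0.582 1.568 0.515] [ 6.7  4.6 -3.8] [ 0.9  -1.35 -0.07] -0.17 0.119
78 [0.611 1.568 0.578] [ 6.4  4.8 -3.8] [ 0.97 -1.36 -0.53] -0.74 0.117
80 [0.596 1.568 0.597] [ 5.7  5.6 -3.4] [ 0.97 -1.41 -0.99] -1.08 0.122
stop
19.3167
```

The moment about z rises sharply past about 77°, so the stop is reached, close to the estimated 75.5°. I'll release, retreat and check.

```bash
python3 - <<'E'
from h import *
env.release()
env.servo_line([*KNOB,.16],v=.1)
env.move_joints([-1.166,.087,.176,1.66,0,1.571])
for n in("top","side"):
    p,d=env.grab_frame(n); np.savez(f"{n}4.npz",p=p,d=d);cv2.imwrite(f"pics/{n}4.png",p[:,:,::-1])
f=np.load("top4.npz");p,d=f["p"],f["d"];C=cloud("top",d)
m=((C[...,2]>.046)&(C[...,2]<.068));m[:,:305]=0;m[:,356:]=0;m[:250]=0;m[300:]=0
W=C[m];print("bar",len(W),cv2.minAreaRect((W[:,:2]*1000).astype(np.float32)))
W=C[225:262,485:525].reshape(-1,3);W=W[(W[:,2]>.035)&(W[:,2]<.06)];print("cup crown",np.median(W,0).round(4),np.percentile(W[:,2],98))
p0=np.load("top0.npz")["p"]
g=cv2.absdiff(p0,p).max(2)
for nm,(u,v,r) in dict(flat=(150,255,50),half=(328,172,45),old=(454,236,20),punch=(404,206,10)).items():print(nm,"diff>60 px",(g[v-r:v+r,u-r:u+r]>60).sum())
print(env.state()["time"])
a=[cv2.resize(p[v-45:v+45,u-60:u+60],(400,300),interpolation=cv2.INTER_CUBIC) for u,v in((308,274),(150,255),(328,172),(478,243))]
cv2.imwrite("pics/crop4.png",np.vstack([np.hstack(a[:2]),np.hstack(a[2:])])[:,:,::-1])
E
```

```text
bar 144 ((450.68292236328125, -23.673770904541016), (10.730226516723633, 37.67805480957031), 88.02143859863281)
cup crown [ 0.5025 -0.3576  0.0382] 0.0416915365657462
flat diff>60 px 6
half diff>60 px 0
old diff>60 px 0
punch diff>60 px 0
23.3583
```

View pics/crop4.png

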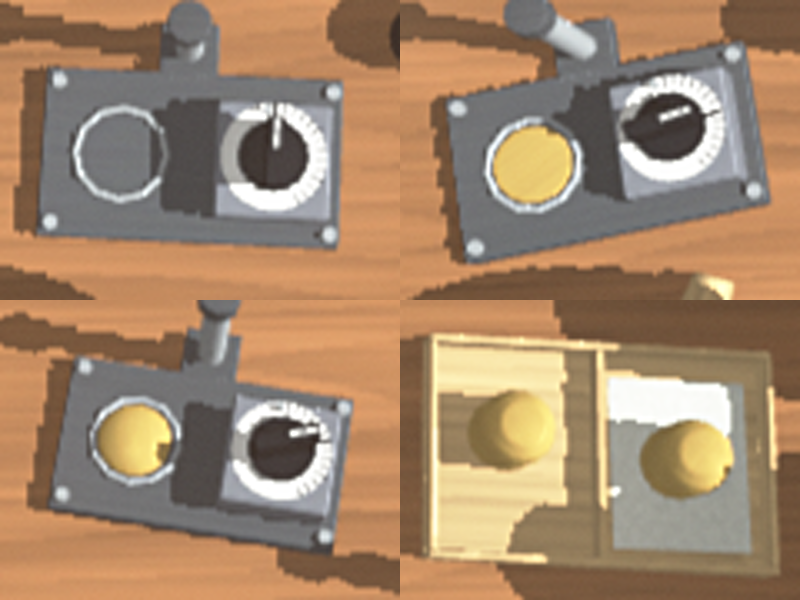

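View pics/side4.png

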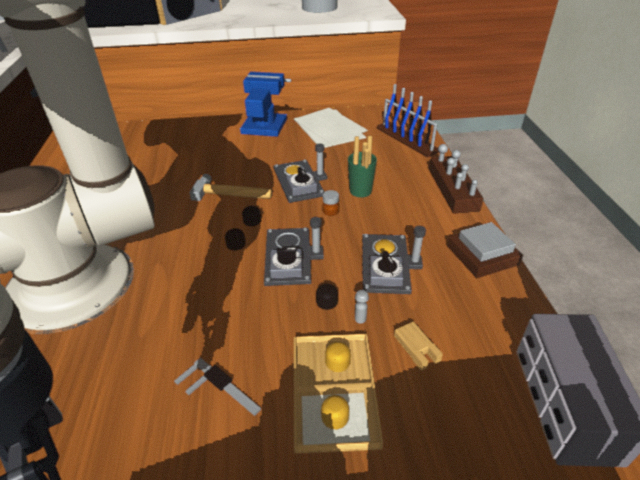

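The pointer is straight up along stand +x, at (277,128) in the crop. Everything else looks the same as at the start, so I'm handing in.

```bash
python3 -c "
from h import *
env.sign_off()"
```

```text
the job is handed in; nothing more can be done
```

I took the finished cup from the near stand, set it mouth down in the free right-hand bay (bay_2), and turned that stand's counter back to its zero stop. The job was handed in soon after 23.4 s on the robot's clock; `sign_off` gave no verdict.

**Cup:** It was lowered until it touched the bay floor, then released. In the last pictures it stands upright with its top at about 42 mm, about 3 mm from the measured bay centre.

**Counter:** The bar turned about 78° anticlockwise, and the turning moment rose sharply past about 77° (1 N m at 80°), which I took to be the stop. After release the bar measured about 2° past my estimate of the stand's +x axis. It cannot pass the stop, so I put this down to measurement error; it is within the 0.08 rad allowed.

**Other items:** Comparing top pictures from before and after showed no change at the half-formed piece's stand, the old cup or the punch. At the flat blank's stand 6 pixels differed, but nothing had visibly moved. I checked the remaining items only by eye, and they looked the same.

**Disagreement:** Two estimates of the knob axis differed by about 2 mm (plate screws against the bar itself). I used a point between them, and side forces stayed under 10 N while turning.

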